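Pin the retaining bar shut over the bronze bowl

TASK

The bronze bowl is about to be carried to the X-ray room on its holding board: swing the board's retaining bar over the bowl until its eye lies above the brass keeper block, then take the pin with the red knob out of the wooden rack and push it down through the eye and on through the hole of the keeper block, fully home with its collar resting on the bar, and let go. The block is adjustable and nobody knows exactly where along its slots it was last screwed down, so feel for its hole with the pin, easing pin and bar sideways under light pressure; never force the pin (at no time more than about 25 N on it). Leave the bowl and the two black pins as they are.

Things in the scene. Friction and masses are not known exactly. Their poses are not given: they have to be found in the camera images.
- board: Plywood holding board, fixed to the table, 170 x 340 x 15 mm; origin at the centre of its underside; x axis across the board (away from the robot at yaw 0), y along it, z up. In its frame the bar's vertical pivot axis is at (0, 0.128) and the latch post (44 x 18 mm, to z = 0.086) at (0, -0.089). Four black bumpers round the bowl are 49 mm high.
- latch (a point): Point fixed to the board at (0, -0.130, 0.098) in its frame, on the flat top of the brass keeper block (60 mm along x, 34 along y, z = 0.086 to 0.098): middle of the range of its hole. The real hole (vertical, right through, 11.5 mm wide, free space below) lies up to 10 mm from here along the board's x axis, never along y. The block's leaf spring yields 1 mm down per 5 N, up to 6 mm; not sideways.
- bar (a joint): Thin aluminium retaining bar, 26 mm wide, top at z = 0.110 above the table, swings level about the pivot, clear of the bowl. Radians: 0 = along the board's -y, eye over the latch point; positive = open, free end on the board's -x side. Range -0.15 to 1.2, no stop at 0. Light friction (about 1 N at the free end) holds it where it is left. Starts at 0.35 to 0.70.
- bar_eye (a point): Centre of the upper mouth of the eye, an 11.5 mm vertical hole through the bar's 10 mm thick end (z = 0.100 to 0.110, 2 mm above the keeper block), 258 mm from the pivot axis; the bar ends 18 mm farther out and bends down 1 mm per 6 N here. At bar value a it is at (-0.258 sin a, 0.128 - 0.258 cos a) in the board's frame.
- bar_knob (a point): Middle of the black round knob on the bar's top, 22 mm in diameter, z = 0.114 to 0.142 (this point 0.129), 140 mm from the pivot axis, in line with the eye. Fixed to the bar; grip it from above to swing the bar.
- pin: The pin with the RED knob, 80 mm long, about 60 g; origin at the centre of its lower tip, z up along the pin. Steel shaft 10 mm in diameter, 0 to 46 mm, its lowest 2.5 mm tapered to 7.6 mm; collar 22 mm in diameter, 46 to 50 mm; round knob 18 mm in diameter, 50 to 80 mm. Starts upright in one of the rack's holes, tip 6 mm above the table.
- pin_collar (a point): Centre of the underside of the red pin's collar, on its axis, 46 mm above its tip; fully home it lies on top of the bar, z = 0.110.
- pin_b: A pin with a BLACK knob, not to be used: 68 mm long, shaft 10 mm in diameter and 34 mm long, collar and knob like the red pin's; origin at its tip. Stands in the rack.
- pin_c: A second pin with a black knob, like pin_b. Stands in the rack.
- rack: Wooden pin rack, fixed to the table, 40 x 146 x 34 mm, origin at the centre of its underside. Three upright holes, 11 mm wide and 28 mm deep, at its own y = -0.045, 0 and +0.045 (x = 0), hold the three pins in any order.
- bowl: Bronze bowl, 129 mm in diameter, 68 mm high, 0.85 kg, loose on its bed in the middle of the board; origin at the centre of its foot, rim at z = 0.091.

How it is judged:
By the outcome, as a careful person would: the job done as asked, in the order asked, and still so for the second after the job is handed in, with the robot touching nothing.
It also fails if it takes over 72 s, if anything falls off the work surface, if the arm or the gripper's body presses on something with over 40 N, if the wrist force passes 120 N, or if a joint passes its speed limit or range.

ROBOT

A 7-joint arm with a two-finger parallel gripper is mounted at the origin on a cart in front of the work surface, level with it; the furniture and walls round the work are solid. World frame = base frame: x ahead of the robot, y to its left, z up, the work surface at z = 0. Lengths are in m, angles in rad, forces in N, time in s.
With the tool pointing down it reaches from about 0.425 to 0.875 m from the base axis. Payload 4.7 kg.
Tool frame: the origin (TCP) lies midway between the tips of the shut fingers; the grasp point (between the pads) lies 19 mm behind it; z points along the fingers, x is the direction in which the jaws open and shut, and the axes are right-handed (so a half turn about z gives the same grasp; the last joint's range is limited). The gripper opens to 87 mm and grips with 3 to 60 N. Pads are 19 mm wide; open, the fingers measure 117 mm over their backs; the gripper's body (75 mm by 190 mm) begins 51 mm behind the grasp point.
Start: joints at [1.248, 0.321, -0.07, 1.45, 0.023, 1.371, -0.057], TCP at [0.215, -0.614, 0.223] pointing down, gripper open.
Joint ranges: [-2.86, 2.86], [-0.3, 2.09], [-1.38, 1.24], [0.06, 2.45], [-1.56, 4.7], [0.09, 2.05], [-2.69, 2.69]. Speed limits (rad/s): [2.57, 2.57, 3.14, 3.14, 3.14, 3.14, 3.14].

INTERFACE

Orientations are given as a rotation vector (axis times angle).
In Python, from bench import get_state, eyes, ticket gives the robot as it stands.
- The arm moves only by the tool carry_out, never from a script. Its argument "motion" is a list of rows, each a list of 2 entries, a list of its own where there are three numbers: the shift along the world's x, y, z in m, then the turn about the world's z in rad. A call has 1 to 20 rows; each row is the pose to reach, as a shift and turn from the pose commanded when the call began; what a row does not reach only later rows make up. A row lasts 1/10 s, in which the tool goes at most 50 mm and 8.59 degrees, less where a joint would pass 70% of its speed; a pose out of reach is approached as far as the arm can. A call with a gripper value outside its range is refused whole. "grip" is the gripper command: -1 is fully open, 1 is shut, values between are in proportion, set as the call begins (left out, the last holds). The fingers move at their own pace and stop on an object; "squeeze" is the grip in N (left out, the last holds). Time passes only in rows, so rows that repeat a pose let the fingers close. It gives the time, the measured TCP pose, the force and the opening at its end, in the units of the state.
- get_state(): the state, without advancing time (a new reading comes with each control period).
- eyes.get_image(name): name is "scene" or "top"; returns a dict with "pixels" (420x560x3 uint8, blue, green, red), "mtx" (3x3 intrinsics, pixels), "dist_coeffs" ([k1, k2, p1, p2, k3] as OpenCV has them; the pictures are not rectified), "extrinsics" (4x4, takes a point from camera to world coordinates). Camera axes: x right, y down, z forward; pixel columns grow to the right and rows downward; lengths in m; the calibration is good to about 2 mm. A picture is of the moment at which its call begins. There is no depth.
- ticket.close_job(): hands the job in, once; it reports no verdict.
The state is a dict: "time": time; "joint_positions": joint angles; "qd": joint speeds; "joint_torque": joint torques, N m; "position": TCP position; "tool_rot": TCP orientation; "ft_force": force on the tool from outside, world axes, zero at the start; "torque": the same for the moment, N m; "grip_width": opening from 0.0 (shut) to 1.0 (fully open).
Only numpy, scipy, OpenCV 4.12 (cv2) and the standard library are available. Lean on these libraries where they do the work, as an engineer would, in place of code of your own. Each camera call takes 0.05 s, during which the arm holds its last target. There are 200 camera calls.

## Working session

There is one attempt and no reset: what is moved stays moved. The work goes in short steps, Python scripts to look and compute and a tool call to move; the robot and the scene stay as the last step left them, time stands still between calls to the robot, and variables do not carry over. Pictures are saved under pics/ and viewed, about 8 in all and at most 12, crops included, and the job is handed in when it is done.

Besides the shell and the picture viewer there is one more tool, called as a command line: name --argument value ..., lists and objects as JSON in quotes. carry_out: Moves the arm, as the interface text tells. Its arguments: {"type":"object","properties":{"motion":{"type":"array","items":{"type":"array"}},"grip":{"type":"number"},"squeeze":{"type":"number"}},"required":["motion"]}

```bash
mkdir -p pics; ls
python3 - <<'E'
from bench import get_state, eyes
import cv2,numpy as np
s=get_state();print({k:np.round(v,3).tolist() for k,v in s.items()})
for n in("scene","top"):
    d=eyes.get_image(n);cv2.imwrite(f"pics/{n}0.png",d["pixels"])
    print(n,np.round(d["mtx"],1).tolist(),d["dist_coeffs"],np.round(d["extrinsics"],3).tolist())
E
```

```text
pics
{'time': 0.0, 'joint_positions': [1.248, 0.322, -0.07, 1.452, 0.023, 1.371, -0.057], 'qd': [-0.0, -0.0, 0.001, 0.0, -0.001, -0.001, 0.0], 'joint_torque': [0.0, -49.129, -0.404, -31.253, -0.064, 0.044, 0.0], 'position': [0.215, -0.613, 0.221], 'tool_rot': [-2.562, 1.817, 0.003], 'ft_force': [-0.951, 1.092, 1.135], 'torque': [0.065, -0.0, 0.028], 'grip_width': 1.005}
scene [[386.9, 0.0, 279.9], [0.0, 386.9, 207.9], [0.0, 0.0, 1.0]] [-0.04071486  0.          0.          0.          0.        ] [[-0.538, -0.663, 0.521, 0.098], [-0.843, 0.432, -0.321, 0.118], [-0.013, -0.612, -0.791, 0.773], [0.0, 0.0, 0.0, 1.0]]
top [[489.8, 0.0, 276.7], [0.0, 489.8, 210.5], [0.0, 0.0, 1.0]] [-0.10398776  0.          0.          0.          0.        ] [[-0.025, -0.998, 0.055, 0.48], [-0.999, 0.026, 0.023, -0.176], [-0.024, -0.054, -0.998, 1.32], [0.0, 0.0, 0.0, 1.0]]
```

View pics/top0.png

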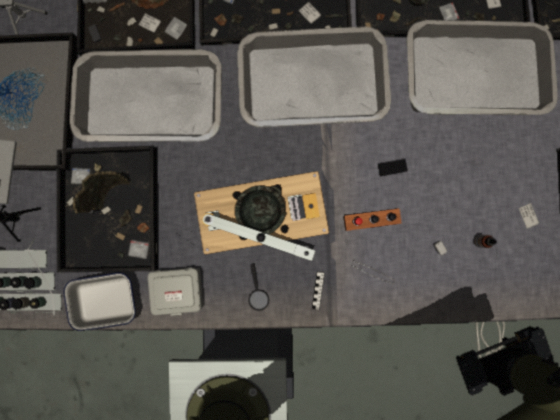

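View pics/scene0.png

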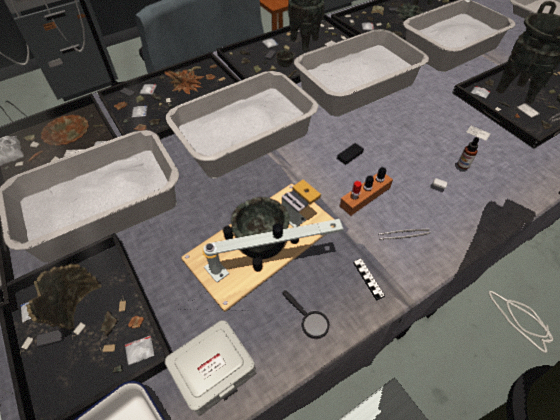

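Top view: board spans about (195-328, 172-254), pivot ~(210,217), eye ~(308,254), knob ~(262,237), red pin ~(358,221), keeper ~(310,206). Both views are clear. I'll take finer crops with both views.

```bash
cat > h.py <<'E'
import cv2,numpy as np
from bench import get_state, eyes
def ray(d,uv):
    p=cv2.undistortPoints(np.array([[uv]],float),d["mtx"],d["dist_coeffs"])[0,0]
    E=d["extrinsics"];return E[:3,3],E[:3,:3]@np.r_[p,1]
def plane(d,uv,z):
    o,r=ray(d,uv);return (o+r*(z-o[2])/r[2])
def tri(d1,u1,d2,u2):
    o1,r1=ray(d1,u1);o2,r2=ray(d2,u2)
    t=np.linalg.lstsq(np.c_[r1,-r2],o2-o1,rcond=None)[0]
    a,b=o1+t[0]*r1,o2+t[1]*r2;return (a+b)/2,np.linalg.norm(a-b)
def proj(d,P):
    T=np.linalg.inv(d["extrinsics"])
    return cv2.projectPoints(np.atleast_2d(np.array(P,float)),cv2.Rodrigues(T[:3,:3])[0],T[:3,3],d["mtx"],d["dist_coeffs"])[0][:,0]
def grab():
    return eyes.get_image("top"),eyes.get_image("scene")
def blobs(m,lo=4):
    n,_,st,c=cv2.connectedComponentsWithStats(m.astype(np.uint8));return [(np.round(c[i],2).tolist(),int(st[i][4])) for i in range(1,n) if st[i][4]>=lo]
E
python3 - <<'E'
from h import *
t,s=grab()
for n,d,(x0,y0,x1,y1) in(("t",t,(185,160,415,270)),("s",s,(170,165,400,315))):
    im=d["pixels"];h=cv2.cvtColor(im,cv2.COLOR_BGR2HSV).astype(int);H,S,V=h[...,0],h[...,1],h[...,2]
    roi=np.zeros(H.shape,bool);roi[y0:y1,x0:x1]=1
    print(n,"red",blobs(roi&((H<6)|(H>172))&(S>170)&(V>90)))
    m=roi&(H>10)&(H<28)&(S>60)&(V>120); print("wood",blobs(m,30))
    print("rack",blobs(roi&(H>3)&(H<13)&(S>130)&(V>60),20))
    print("bar",blobs(roi&(S<40)&(V>170),20))
    print("brass",blobs(roi&(H>15)&(H<26)&(S>170)&(V>100),10))
    k=3.4;c=cv2.resize(im[y0:y1,x0:x1],None,fx=k,fy=k,interpolation=cv2.INTER_CUBIC)
    for x in range(x0-x0%20+20,x1,20):cv2.putText(c,str(x),(int((x-x0)*k),8),0,.3,(0,255,255));cv2.line(c,(int((x-x0+.5)*k),10),(int((x-x0+.5)*k),16),(0,255,255))
    for y in range(y0-y0%20+20,y1,20):cv2.putText(c,str(y),(0,int((y-y0+.5)*k)),0,.3,(0,255,255))
    cv2.imwrite(f"pics/{n}crop.png",c)
E
```

```text
t red [([358.24, 220.76], 38)]
wood [([262.63, 211.09], 4448), ([371.44, 219.19], 522)]
rack [([371.35, 219.11], 638)]
bar [([292.05, 214.81], 21), ([231.5, 227.54], 514), ([287.81, 246.68], 483)]
brass []
s red [([357.32, 184.05], 38)]
wood [([365.39, 191.83], 397), ([305.41, 200.56], 817), ([228.58, 274.15], 2609), ([303.34, 241.18], 256), ([230.53, 255.07], 215)]
rack [([364.71, 194.77], 722)]
bar [([173.19, 175.41], 124), ([295.63, 199.66], 38), ([290.72, 202.23], 47), ([273.81, 236.0], 1287), ([369.03, 277.09], 235), ([216.13, 273.3], 122)]
brass [([306.27, 191.18], 234), ([206.6, 255.5], 10)]
```

View pics/tcrop.png

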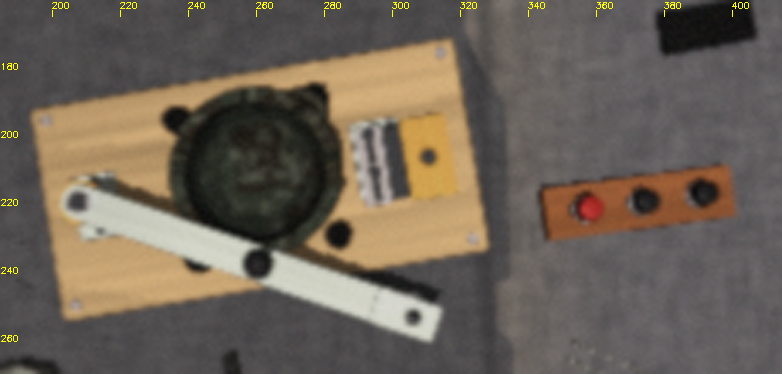

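View pics/scrop.png

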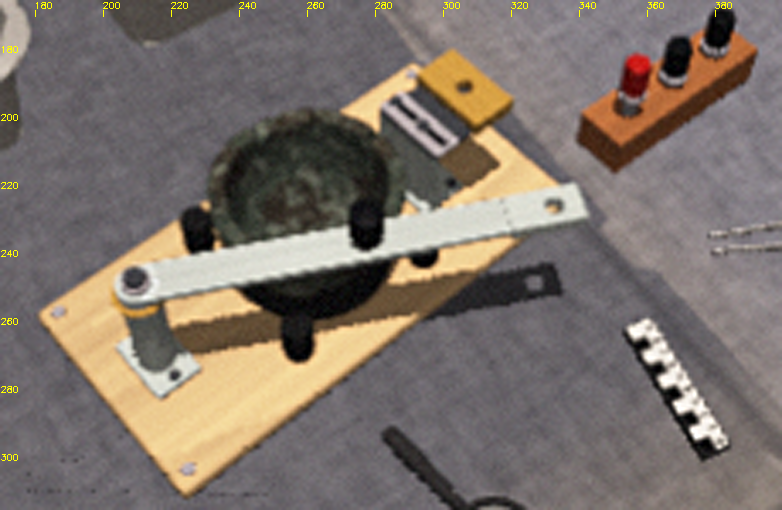

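The crops show the eye at top (306,253)/scene (332,225), the keeper hole at top (310.6,205.6)/scene (306,190), and the red pin nearest the board in the rack. Next I'll compute poses.

Run:
```python
from h import *
t,s=grab()
def dark(d,c,r=5,q=0.5):
    x,y=map(round,c);g=cv2.cvtColor(d["pixels"],cv2.COLOR_BGR2GRAY).astype(float)[y-r:y+r+1,x-r:x+r+1]
    w=np.clip(np.median(g)*.85-g,0,None);Y,X=np.mgrid[y-r:y+r+1,x-r:x+r+1];return np.array([(w*X).sum(),(w*Y).sum()])/w.sum()
np.set_printoptions(precision=4,suppress=True)
f=lambda x,y,x0,y0:np.array([(x+.5)/3.4-.5+x0,(y+.5)/3.4-.5+y0])
# board from wood mask hull
cs=[plane(t,f(x,y,185,160),.015) for x,y in((33,112),(454,40),(488,247),(67,320))]
for i in range(4):print("edge",np.linalg.norm(cs[i]-cs[(i+1)%4]))
c=np.mean(cs,0);v=(cs[0]+cs[3]-cs[1]-cs[2])[:2];psi0=np.arctan2(v[1],v[0])
yaw=psi0-np.pi/2
print("board",c,"yaw",yaw)
cs2=[plane(s,f(x,y,170,165),.015) for x,y in((40,313),(188,495))]+[]
print("scene corners +y end",cs2,"top:",cs[0],cs[3])
R=np.array([[np.cos(yaw),-np.sin(yaw)],[np.sin(yaw),np.cos(yaw)]])
tb=lambda P:R.T@(P[:2]-c[:2])
et,es=dark(t,f(413,317,185,160),3),dark(s,f(553,206,170,165),3)
ht,hs=dark(t,f(428,156,185,160),3),dark(s,f(464,87,170,165),3)
for n,a,b,z in(("eye",et,es,.11),("hole",ht,hs,.098)):
    P,e=tri(t,a,s,b);print(n,a,b,"tri",P,e,"planes",plane(t,a,z),plane(s,b,z),"board frame",tb(plane(t,a,z)),tb(plane(s,b,z)))
pv=f(78,201,185,160);pz=c[:2]+R@[0,.128];print("pivot pred",pz,"top",plane(t,pv,.115), "proj",proj(t,[*pz,.11]),pv)
P,e=tri(t,(358.24,220.76),s,(357.32,184.05));print("red",P,e,plane(t,(358.24,220.76),.084),plane(s,(357.32,184.05),.07))
kt=f(258,262,185,160);print("knob top",plane(t,kt,.142),"scene",plane(s,f(367,209,170,165),.142))
for b in((644,201),(704,193)):print("blk",plane(t,f(*b,185,160),.074))
print("rack ctr",plane(t,(371.35,219.11),.034))
```

```text
edge 0.33757247361564247
edge 0.16490683758176775
edge 0.3352637406178214
edge 0.16657770472735167
board [ 0.5472 -0.1049  0.015 ] yaw 0.14479826556758568
scene corners +y end [array([0.6017, 0.0737, 0.015 ]), array([0.4344, 0.0498, 0.015 ])] top: [0.6054 0.0737 0.015 ] [0.4406 0.0494 0.015 ]
eye [306.1623 252.7271] [333.0169 224.6482] tri [ 0.4392 -0.2201  0.1073] 0.0028076414764491757 planes [ 0.4402 -0.219   0.11  ] [ 0.4369 -0.2199  0.11  ] board frame [-0.1224 -0.0974] [-0.1257 -0.0978]
hole [310.5653 205.5985] [306.3132 190.0887] tri [ 0.5564 -0.2346  0.0944] 0.002228217263416618 planes [ 0.5568 -0.2336  0.098 ] [ 0.5533 -0.2337  0.098 ] board frame [-0.0091 -0.1287] [-0.0126 -0.1283]
pivot pred [0.5288 0.0217] top [0.5298 0.0224 0.115 ] proj [[208.1977 219.2564]] [207.5882 218.7647]
red [ 0.5157 -0.3548  0.0794] 0.00208516310136637 [ 0.5163 -0.3534  0.084 ] [ 0.5207 -0.362   0.07  ]
knob top [ 0.4823 -0.1093  0.142 ] scene [ 0.4778 -0.1091  0.142 ]
blk [ 0.5206 -0.3953  0.074 ]
blk [ 0.5254 -0.4406  0.074 ]
rack ctr [ 0.5212 -0.3951  0.034 ]
```

Both views agree to ~3.5 mm (calibration), and heights and sizes check. Fused estimates: bar angle ≈0.50, knob ≈(0.480,-0.109), hole at about board x = -0.0105, which gives a bar target of ≈0.04. Now I'll go above the knob.

carry_out --motion '[[[0.03,0.05,0],0.1],[[0.055,0.095,0],0.2],[[0.08,0.14,0],0.3],[[0.1,0.185,0],0.4],[[0.125,0.23,0],0.5],[[0.145,0.275,0],0.6],[[0.17,0.32,0],0.7],[[0.19,0.365,0],0.8],[[0.215,0.41,0],0.88],[[0.235,0.45,0],0.88],[[0.255,0.485,0],0.88],[[0.265,0.505,-0.02],0.88],[[0.265,0.505,-0.03],0.88],[[0.265,0.505,-0.05],0.88],[[0.265,0.505,-0.05],0.88],[[0.265,0.505,-0.05],0.88]]' --grip -0.2 --squeeze 20

```text
time: 1.9
position: [0.4792, -0.1096, 0.1726]
tool_rot: [3.092, -0.556, -0.001]
ft_force: [0.3, -0.6, -0.3]
grip_width: 0.596
```

carry_out --motion '[[[0,0,-0.02],0],[[0,0,-0.04],0],[[0,0,-0.055],0],[[0,0,-0.056],0],[[0,0,-0.056],0]]'

```text
time: 2.4
position: [0.4802, -0.1092, 0.1175]
tool_rot: [3.092, -0.554, 0.002]
ft_force: [0.1, -0.7, -1.3]
grip_width: 0.6
```

carry_out --motion '[[[0,0,0],0],[[0,0,0],0],[[0,0,0],0],[[0,0,0],0],[[0,0,0],0],[[0,0,0],0]]' --grip 1

```text
time: 3.0
position: [0.4798, -0.1085, 0.1167]
tool_rot: [3.092, -0.553, 0.0]
ft_force: [-0.1, 0.2, 0.4]
grip_width: 0.248
```

carry_out --motion '[[[0.0075,-0.0025,0],0.056],[[0.0152,-0.0045,0],0.113],[[0.023,-0.006,0],0.17],[[0.0307,-0.0073,0],0.226],[[0.0385,-0.008,0],0.283],[[0.0465,-0.0083,0],0.339],[[0.0545,-0.0081,0],0.395],[[0.0622,-0.0075,0],0.451],[[0.0622,-0.0075,0],0.451],[[0.0622,-0.0075,0],0.451],[[0.0622,-0.0075,0],0.451]]'

```text
time: 4.1
position: [0.5421, -0.1166, 0.1168]
tool_rot: [3.137, 0.15, 0.001]
ft_force: [0.7, -2.0, 0.8]
grip_width: 0.241
```

Run:
```python
from h import *
t,s=grab()
a=t["pixels"][160:270,185:415];b=s["pixels"][165:275,170:400]
cv2.imwrite("pics/swing.png",cv2.resize(np.vstack([a,b]),None,fx=2.7,fy=2.7,interpolation=cv2.INTER_CUBIC))
```

```text
(no output)
```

View pics/swing.png

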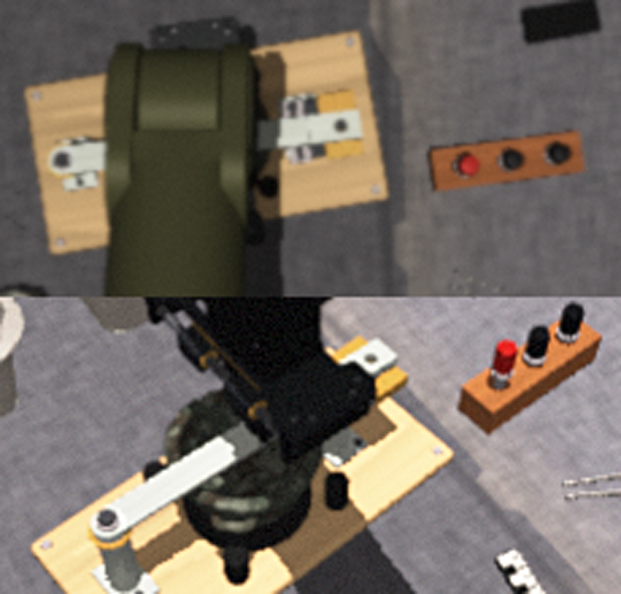

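The bar is now over the keeper. Grasp feedback on the knob confirms the mean of the two views. Release, rise, go over the red pin at ≈(0.514,-0.353).

carry_out --motion '[[[0,0,0],0],[[0,0,0],0],[[0,0,0],0],[[0,0,0],0],[[0,0,0.02],0],[[0,0,0.05],0],[[0,-0.02,0.07],0],[[-0.005,-0.06,0.07],0],[[-0.012,-0.1,0.07],0],[[-0.018,-0.14,0.07],0],[[-0.022,-0.18,0.06],0],[[-0.026,-0.215,0.04],0],[[-0.028,-0.2365,0.02],0],[[-0.028,-0.2365,0],0],[[-0.028,-0.2365,-0.01],0],[[-0.028,-0.2365,-0.01],0],[[-0.028,-0.2365,-0.01],0]]' --grip -0.2

```text
time: 5.9
position: [0.5148, -0.3516, 0.1073]
tool_rot: [3.138, 0.155, 0.001]
ft_force: [-0.4, -0.6, 0.2]
grip_width: 0.599
```

Run:
```python
from h import *
print(get_state()["position"])
t,s=grab()
a=t["pixels"][160:270,185:415];b=s["pixels"][165:275,170:400]
cv2.imwrite("pics/pre.png",cv2.resize(np.vstack([a,b]),None,fx=2.7,fy=2.7,interpolation=cv2.INTER_CUBIC))
```

```text
[ 0.51479018 -0.3516355   0.10731085]
```

View pics/pre.png

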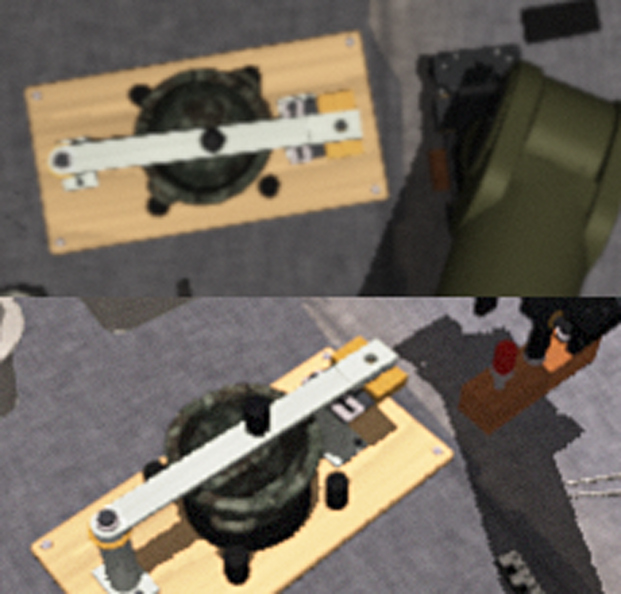

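Bar sits over the keeper with the eye at crop (341,126)/(371,360). The gripper's place relative to the red pin looks unclear in the scene view, so I'll check it by projection.

Run:
```python
from h import *
np.set_printoptions(precision=4,suppress=True)
t,s=grab()
p=np.array([.5148,-.3516,.107])
f=lambda q:(q-[170,165])*2.7+[0,297]
print("tcp",f(proj(s,p)),"finger +x",f(proj(s,p+[.026,0,0])),"finger -x",f(proj(s,p-[.026,0,0])),"pin top",f(proj(s,[.514,-.353,.086])))
def dark(d,c,r=3):
    x,y=map(round,c);g=cv2.cvtColor(d["pixels"],cv2.COLOR_BGR2GRAY).astype(float)[y-r:y+r+1,x-r:x+r+1]
    w=np.clip(np.median(g)*.85-g,0,None);Y,X=np.mgrid[y-r:y+r+1,x-r:x+r+1];return np.array([(w*X).sum(),(w*Y).sum()])/w.sum()
a,b=dark(t,(311.2,206.5)),dark(s,(307.4,188.3))
print("eye",plane(t,a,.11),plane(s,b,.11),tri(t,a,s,b))
k=dark(t,(263.3,211.7),5);print("barknob",plane(t,k,.142))
h=cv2.cvtColor(s["pixels"],cv2.COLOR_BGR2HSV).astype(int)
print("red",blobs(((h[...,0]<6)|(h[...,0]>172))&(h[...,1]>150)&(h[...,2]>60)&(np.arange(560)[None]>340)&(np.arange(560)[None]<400)&(np.arange(420)[:,None]<215),6))
```

```text
tcp [[507.0128 329.2854]] finger +x [[487.837 310.728]] finger -x [[526.7594 348.4114]] pin top [[505.3429 345.425 ]]
eye [ 0.5547 -0.2335  0.11  ] [ 0.5508 -0.2331  0.11  ] (array([ 0.5543, -0.2346,  0.1057]), np.float64(0.002062467781483353))
barknob [ 0.5444 -0.1175  0.142 ]
red [([356.69, 186.76], 90)]
```

Fingers straddle the pin as projected. The eye is ≈(0.5527,-0.2333), about 2.3 mm short (−x) of the hole. Descend and grip.

carry_out --motion '[[[0,-0.001,-0.02],0],[[0,-0.0015,-0.035],0],[[0,-0.0015,-0.046],0],[[0,-0.0015,-0.048],0],[[0,-0.0015,-0.048],0],[[0,-0.0015,-0.048],0]]'

```text
time: 6.7
position: [0.5145, -0.3542, 0.0592]
tool_rot: [3.137, 0.152, 0.001]
ft_force: [0.6, 0.4, 0.0]
grip_width: 0.599
```

carry_out --motion '[[[0,0,0],0],[[0,0,0],0],[[0,0,0],0],[[0,0,0],0],[[0,0,0],0],[[0,0,0],0]]' --grip 1 --squeeze 20

```text
time: 7.3
position: [0.5142, -0.354, 0.0586]
tool_rot: [3.138, 0.152, 0.001]
ft_force: [0.7, 0.8, -0.7]
grip_width: 0.199
```

carry_out --motion '[[[0,0,0.01],0],[[0,0,0.03],0],[[0,0,0.06],0],[[0,0,0.09],0],[[0.005,0.02,0.115],0],[[0.015,0.05,0.115],0],[[0.025,0.08,0.115],0],[[0.033,0.105,0.115],0],[[0.0385,0.1205,0.115],0],[[0.0385,0.1205,0.115],0],[[0.0385,0.1205,0.115],0],[[0.0385,0.1205,0.115],0]]' --squeeze 30

```text
time: 8.5
position: [0.5517, -0.2359, 0.1734]
tool_rot: [3.137, 0.148, -0.001]
ft_force: [-0.7, -0.9, -0.7]
grip_width: 0.199
```

Run:
```python
from h import *
print(get_state()["position"],get_state()["ft_force"])
t,s=grab()
b=s["pixels"][150:230,250:360]
cv2.imwrite("pics/atEye.png",cv2.resize(b,None,fx=6,fy=6,interpolation=cv2.INTER_CUBIC))
p=get_state()["position"]
for q in ([*p[:2],.121],[*p[:2],p[2]-.003]):print((proj(s,q)-[250,150])*6)
print((proj(s,[.5527+.0017-.0036,-.2333,.11])-[250,150])*6)
```

```text
[ 0.55165446 -0.23590561  0.17343867] [-0.73485813 -0.94954632 -0.73486679]
[[346.81371807 201.1032056 ]]
[[352.92692738 109.34189427]]
[[342.21653509 224.48660345]]
```

View pics/atEye.png

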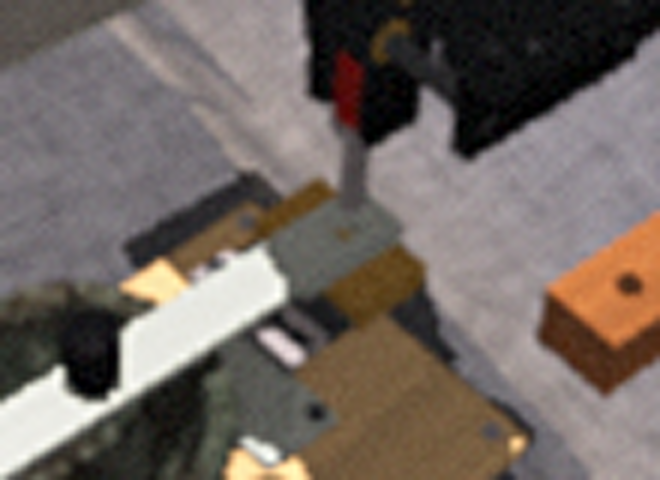

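Pin is upright in the grip with its tip at crop (353,208) and the eye at (343,234). Next I'll compute the tip-to-eye offset from both views.

Run:
```python
from h import *
np.set_printoptions(precision=4,suppress=True)
s=eyes.get_image("scene");st=get_state();print(st["position"])
f=lambda x,y:np.array([(x+.5)/6-.5+250,(y+.5)/6-.5+150])
e=plane(s,f(343,234),.11)
for z in(.118,.12,.122):print(z,plane(s,f(353,206),z)-e)
print("eye",e)
im=cv2.cvtColor(s["pixels"],cv2.COLOR_BGR2GRAY)
print(im[180:194,300:315])
```

```text
[ 0.5519 -0.2351  0.1734]
0.118 [ 0.0038 -0.0068  0.008 ]
0.12 [ 0.0024 -0.0057  0.01  ]
0.122 [ 0.001  -0.0047  0.012 ]
eye [ 0.5483 -0.2308  0.11  ]
[[130 107  87  88 118 154 120  81  73  71  81 127 144 142 147]
 [ 95  79  68  69  85 108  99  82  72  74  88 122 147 143 139]
 [ 78  71  68  68  72  88  80  68  74  74  81 118 145 150 143]
 [ 74  70  68  77  86  96  80  75  69  72  80  96 115 133 147]
 [ 72  75  79  92 101 100  93  76  73  75  89 100  99 112 135]
 [ 81  90  96 100  99 105  93  93  85  91  99 100  99  94 105]
 [ 97 101 100 102 103  97  98 100  94  97 102  96 100  94  98]
 [100  93 104  97  93  89  95  95  96  90  94  99  98  96  94]
 [100 103  99  96  98  93  82  83  84  86  92 101 102  99  93]
 [ 97 100 102  98  94  90  90  86  85  98  98  98 100  91  93]
 [ 97 101 102 103 103  99  96  92  99 100 101  95  91  86  94]
 [100 100 103  96 101  97  95  96 101 101  95  90  93  83  81]
 [ 99  99  99  99 101  97 100 103  91  87  88  86  91  85  76]
 [100 100  98  95 102  98  98  95  92  86  85  84  78  78  74]]
```

carry_out --motion '[[[0,0.0015,-0.003],0],[[0,0.0015,-0.006],0],[[0,0.0015,-0.008],0],[[0,0.0015,-0.01],0],[[0,0.0015,-0.011],0],[[0,0.0015,-0.012],0],[[0,0.0015,-0.0125],0],[[0,0.0015,-0.0125],0]]'

```text
time: 9.45
position: [0.5525, -0.232, 0.1611]
tool_rot: [3.138, 0.152, 0.0]
ft_force: [0.4, 0.5, -0.0]
grip_width: 0.194
```

carry_out --motion '[[[0,0,-0.0005],0],[[0,0,-0.001],0],[[0,0,-0.0015],0],[[0,0,-0.002],0],[[0,0,-0.002],0]]'

```text
time: 9.95
position: [0.5526, -0.2321, 0.1592]
tool_rot: [3.138, 0.152, 0.001]
ft_force: [0.4, -0.5, 0.3]
grip_width: 0.193
```

carry_out --motion '[[[0,0,-0.0005],0],[[0,0,-0.001],0],[[0,0,-0.0015],0],[[0,0,-0.002],0],[[0,0,-0.0025],0],[[0,0,-0.003],0],[[0,0,-0.0035],0],[[0,0,-0.004],0],[[0,0,-0.004],0]]'

```text
time: 10.85
position: [0.5524, -0.2321, 0.155]
tool_rot: [3.138, 0.152, -0.0]
ft_force: [-0.7, -0.3, -0.0]
grip_width: 0.198
```

The pin is 8 mm into the eye without force. Continue down to feel the keeper.

carry_out --motion '[[[0,0,-0.001],0],[[0,0,-0.002],0],[[0,0,-0.003],0],[[0,0,-0.004],0],[[0,0,-0.0045],0],[[0,0,-0.005],0],[[0,0,-0.0055],0],[[0,0,-0.006],0],[[0,0,-0.006],0]]'

```text
time: 11.75
position: [0.5527, -0.2321, 0.1496]
tool_rot: [3.137, 0.152, 0.001]
ft_force: [-0.5, -0.8, 3.9]
grip_width: 0.196
```

Keeper touched (3.9 N at tip ≈0.097). Slide toward +x along the bar's swing.

carry_out --motion '[[[0.0005,0,0],0],[[0.001,0.0001,0],0],[[0.0015,0.0002,0],0],[[0.0015,0.0002,0],0]]'

```text
time: 12.15
position: [0.5534, -0.2321, 0.149]
tool_rot: [3.138, 0.152, -0.002]
ft_force: [-3.0, -1.4, 5.1]
grip_width: 0.195
```

carry_out --motion '[[[0.0003,0,0],0],[[0.0005,0,0],0],[[0.0005,0,0],0]]'

```text
time: 12.45
position: [0.5538, -0.2321, 0.1489]
tool_rot: [3.138, 0.152, -0.002]
ft_force: [-4.2, -1.3, 4.2]
grip_width: 0.196
```

carry_out --motion '[[[0.0003,0,0],0],[[0.0005,0,0],0],[[0.0005,0,0],0]]'

```text
time: 12.75
position: [0.5552, -0.2317, 0.1485]
tool_rot: [-3.138, -0.152, -0.001]
ft_force: [-0.9, -0.5, -0.4]
grip_width: 0.197
```

Vertical force vanished: likely over the hole. Probe downward.

carry_out --motion '[[[0,0,-0.0005],0],[[0,0,-0.001],0],[[0,0,-0.0015],0],[[0,0,-0.002],0],[[0,0,-0.002],0]]'

```text
time: 13.25
position: [0.5551, -0.2318, 0.147]
tool_rot: [3.138, 0.152, 0.001]
ft_force: [0.1, -1.9, -0.3]
grip_width: 0.196
```

carry_out --motion '[[[0,0,-0.001],0],[[0,0,-0.002],0],[[0,0,-0.003],0],[[0,0,-0.004],0],[[0,0,-0.005],0],[[0,0,-0.005],0]]'

```text
time: 13.85
position: [0.555, -0.2318, 0.1419]
tool_rot: [-3.138, -0.152, -0.0]
ft_force: [-0.6, -1.0, 1.2]
grip_width: 0.197
```

carry_out --motion '[[[0,0,-0.0015],0],[[0,0,-0.003],0],[[0,0,-0.0045],0],[[0,0,-0.006],0],[[0,0,-0.0075],0],[[0,0,-0.0075],0]]'

```text
time: 14.45
position: [0.5549, -0.2319, 0.1344]
tool_rot: [3.138, 0.152, -0.0]
ft_force: [-0.1, -1.1, 1.7]
grip_width: 0.197
```

carry_out --motion '[[[0,0,-0.0015],0],[[0,0,-0.003],0],[[0,0,-0.0045],0],[[0,0,-0.006],0],[[0,0,-0.0075],0],[[0,0,-0.009],0],[[0,0,-0.0105],0],[[0,0,-0.012],0],[[0,0,-0.013],0],[[0,0,-0.0145],0],[[0,0,-0.0145],0]]'

```text
time: 15.55
position: [0.555, -0.232, 0.12]
tool_rot: [3.138, 0.152, 0.0]
ft_force: [0.8, -2.7, 0.7]
grip_width: 0.195
```

carry_out --motion '[[[0,0,-0.0005],0],[[0,0,-0.001],0],[[0,0,-0.0015],0],[[0,0,-0.002],0],[[0,0,-0.002],0]]'

```text
time: 16.05
position: [0.5551, -0.232, 0.1181]
tool_rot: [3.138, 0.152, 0.0]
ft_force: [0.8, -3.5, 1.0]
grip_width: 0.193
```

carry_out --motion '[[[0,0,-0.0005],0],[[0,0,-0.001],0],[[0,0,-0.0015],0],[[0,0,-0.0015],0]]'

```text
time: 16.45
position: [0.5551, -0.232, 0.1166]
tool_rot: [3.138, 0.152, 0.0]
ft_force: [0.5, -4.0, 1.6]
grip_width: 0.194
```

carry_out --motion '[[[0,0,-0.0005],0],[[0,0,-0.001],0],[[0,0,-0.001],0]]'

```text
time: 16.75
position: [0.5551, -0.232, 0.1156]
tool_rot: [3.138, 0.152, 0.0]
ft_force: [0.4, -4.0, 2.3]
grip_width: 0.2
```

carry_out --motion '[[[0,-0.0005,0],0],[[0,-0.0008,-0.0005],0],[[0,-0.0008,-0.001],0],[[0,-0.0008,-0.001],0]]'

```text
time: 17.15
position: [0.555, -0.2321, 0.1144]
tool_rot: [-3.137, -0.153, 0.0]
ft_force: [0.9, -2.3, 2.1]
grip_width: 0.194
```

Past the expected home height with little force: look.

Run:
```python
from h import *
s=eyes.get_image("scene")
cv2.imwrite("pics/home.png",cv2.resize(s["pixels"][150:230,250:360],None,fx=6,fy=6,interpolation=cv2.INTER_CUBIC))
```

```text
(no output)
```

View pics/home.png

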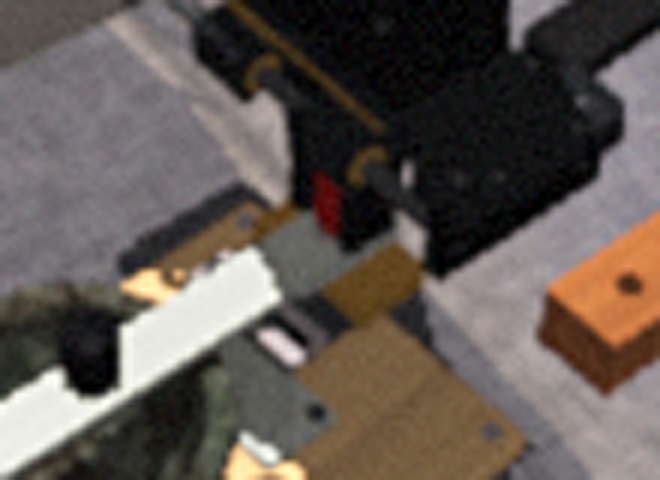

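The red knob is right down at the bar, at crop (328,205). It looks nearly or fully seated, so ease down a bit more.

carry_out --motion '[[[0,0,-0.0005],0],[[0,0,-0.001],0],[[0,0,-0.001],0]]'

```text
time: 17.5
position: [0.5551, -0.2323, 0.1136]
tool_rot: [-3.137, -0.153, -0.0]
ft_force: [0.8, -2.0, 2.6]
grip_width: 0.201
```

carry_out --motion '[[[0,0,-0.0005],0],[[0,0,-0.001],0],[[0,0,-0.001],0]]'

```text
time: 17.8
position: [0.555, -0.2324, 0.1126]
tool_rot: [-3.138, -0.153, -0.0]
ft_force: [0.6, -1.3, 1.7]
grip_width: 0.202
```

No force rise; releasing and inspecting is safe, since the pin is deep in the holes.

carry_out --motion '[[[0,0,0],0],[[0,0,0],0],[[0,0,0],0],[[0,0,0],0],[[0,0,0.01],0],[[0,0,0.03],0],[[0,0,0.06],0],[[0,0,0.09],0],[[0,-0.04,0.11],0],[[0,-0.08,0.11],0],[[0,-0.12,0.11],0],[[0,-0.16,0.11],0],[[0,-0.2,0.11],0],[[0,-0.2,0.11],0],[[0,-0.2,0.11],0]]' --grip -0.2

```text
time: 19.3
position: [0.5544, -0.4336, 0.2224]
tool_rot: [-3.137, -0.149, -0.0]
ft_force: [0.6, 1.0, -0.1]
grip_width: 0.602
```

Run:
```python
from h import *
np.set_printoptions(precision=4,suppress=True)
print(get_state()["position"],get_state()["ft_force"])
t,s=grab()
for d,x0,y0,n in((s,270,150,"s"),(t,275,175,"t")):
    print(n,"pred",[((proj(d,[.555+(-.0022 if n=="s" else .0022),-.2328,z])-[x0,y0]+.5)*8-.5)[0] for z in(.098,.11,.114,.144)])
    h=cv2.cvtColor(d["pixels"],cv2.COLOR_BGR2HSV).astype(int)
    b=blobs(((h[...,0]<8)|(h[...,0]>170))&(h[...,1]>130)&(h[...,2]>70)&(np.hypot(np.arange(560)[None]-310,np.arange(420)[:,None]-200)<30));print("red",b)
a=np.hstack([cv2.resize(d["pixels"][y0:y0+65,x0:x0+48],None,fx=8,fy=8,interpolation=cv2.INTER_CUBIC) for d,x0,y0 in((s,270,150),(t,275,175))])
cv2.imwrite("pics/after.png",a)
```

```text
[ 0.5544 -0.4336  0.2224] [ 0.6325  0.9523 -0.07  ]
s pred [array([292.5324, 326.5744]), array([294.266 , 299.0511]), array([294.8519, 289.744 ]), array([299.3797, 217.7389])]
red [([306.4, 181.33], 93)]
t pred [array([285.464 , 247.1966]), array([287.1841, 244.7015]), array([287.7651, 243.8587]), array([292.2476, 237.3562])]
red [([310.79, 204.91], 34)]
```

View pics/after.png

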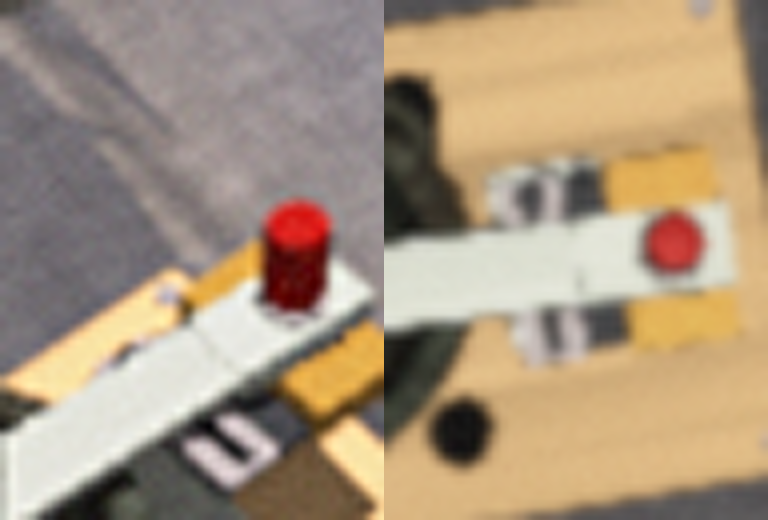

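The knob sits right on the bar with the collar rim visible, and its top is at or below the predicted home height (.144). As a last check, I'll tap the knob top lightly with shut fingers to confirm it is seated.

carry_out --motion '[[[0,0.03,0],0],[[0,0.07,0],0],[[0,0.11,0],0],[[0,0.15,0],0],[[0,0.18,0],0],[[0,0.2,0],0],[[0,0.2,-0.02],0],[[0,0.2,-0.045],0],[[0,0.2,-0.065],0],[[0,0.2,-0.071],0],[[0,0.2,-0.073],0],[[0,0.2,-0.073],0]]' --grip 1

```text
time: 20.6
position: [0.5555, -0.2327, 0.1504]
tool_rot: [3.137, 0.152, 0.002]
ft_force: [0.4, -0.6, -0.2]
grip_width: 0.008
```

carry_out --motion '[[[0,0,-0.001],0],[[0,0,-0.002],0],[[0,0,-0.003],0],[[0,0,-0.004],0],[[0,0,-0.004],0]]'

```text
time: 21.1
position: [0.5549, -0.2326, 0.1455]
tool_rot: [-3.138, -0.152, 0.0]
ft_force: [0.0, 0.1, -0.2]
grip_width: 0.005
```

carry_out --motion '[[[0,0,-0.0005],0],[[0,0,-0.001],0],[[0,0,-0.001],0]]'

```text
time: 21.4
position: [0.5549, -0.2326, 0.1445]
tool_rot: [-3.138, -0.152, 0.0]
ft_force: [-0.2, -0.0, -0.3]
grip_width: 0.006
```

carry_out --motion '[[[0,0,-0.0005],0],[[0,0,-0.001],0],[[0,0,-0.001],0]]'

```text
time: 21.7
position: [0.5549, -0.2326, 0.1435]
tool_rot: [-3.138, -0.152, 0.0]
ft_force: [0.5, 0.7, 0.2]
grip_width: 0.007
```

carry_out --motion '[[[0,0,-0.0005],0],[[0,0,-0.001],0],[[0,0,-0.001],0]]'

```text
time: 22.0
position: [0.5549, -0.2326, 0.1425]
tool_rot: [-3.138, -0.152, 0.0]
ft_force: [0.6, 0.2, -0.0]
grip_width: 0.005
```

carry_out --motion '[[[0,0,-0.0005],0],[[0,0,-0.001],0],[[0,0,-0.001],0]]'

```text
time: 22.3
position: [0.555, -0.2326, 0.1416]
tool_rot: [3.138, 0.152, 0.0]
ft_force: [-0.6, -0.1, 1.3]
grip_width: 0.003
```

carry_out --motion '[[[0,0,-0.0005],0],[[0,0,-0.001],0],[[0,0,-0.001],0]]'

```text
time: 22.6
position: [0.5551, -0.2327, 0.1407]
tool_rot: [3.138, 0.152, 0.0]
ft_force: [-0.1, -0.1, 1.1]
grip_width: 0.005
```

carry_out --motion '[[[0,0,-0.0005],0],[[0,0,-0.001],0],[[0,0,-0.001],0]]'

```text
time: 22.9
position: [0.555, -0.2327, 0.1397]
tool_rot: [3.138, 0.152, 0.0]
ft_force: [-0.4, 0.2, 1.2]
grip_width: 0.006
```

carry_out --motion '[[[0,0,-0.0005],0],[[0,0,-0.001],0],[[0,0,-0.001],0]]'

```text
time: 23.2
position: [0.5551, -0.2327, 0.1387]
tool_rot: [3.138, 0.152, 0.0]
ft_force: [-0.0, -0.4, 3.1]
grip_width: 0.005
```

carry_out --motion '[[[0,0,-0.0005],0],[[0,0,-0.001],0],[[0,0,-0.001],0]]'

```text
time: 23.5
position: [0.5551, -0.2327, 0.1377]
tool_rot: [3.138, 0.152, 0.001]
ft_force: [-0.5, -0.7, 2.7]
grip_width: 0.003
```

Run:
```python
from h import *
t,s=grab();print(get_state()["position"],get_state()["ft_force"])
cv2.imwrite("pics/tap.png",cv2.resize(s["pixels"][150:215,270:350],None,fx=8,fy=8,interpolation=cv2.INTER_CUBIC))
```

```text
[ 0.55510108 -0.23267127  0.13773984] [-0.55584288 -0.34742576  2.89536519]
```

View pics/tap.png

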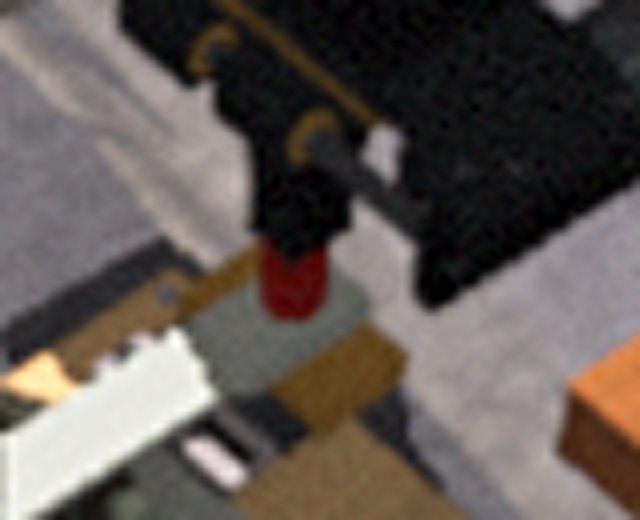

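Fingertips rest on the knob top at only ~3 N. Back off and compare the red blob's position with before.

carry_out --motion '[[[0,0,0.01],0],[[0,0,0.04],0],[[0,0,0.08],0],[[0,-0.04,0.08],0],[[0,-0.08,0.08],0],[[0,-0.12,0.08],0],[[0,-0.16,0.08],0],[[0,-0.2,0.08],0],[[0,-0.2,0.08],0],[[0,-0.2,0.08],0]]'

```text
time: 24.6
position: [0.5542, -0.4333, 0.2167]
tool_rot: [-3.136, -0.149, 0.001]
ft_force: [-0.1, 1.0, -0.3]
grip_width: 0.003
```

Run:
```python
from h import *
print(get_state()["position"],get_state()["ft_force"])
t,s=grab()
for d in(s,t):
    h=cv2.cvtColor(d["pixels"],cv2.COLOR_BGR2HSV).astype(int)
    print("red",blobs(((h[...,0]<8)|(h[...,0]>170))&(h[...,1]>130)&(h[...,2]>70)&(np.hypot(np.arange(560)[None]-310,np.arange(420)[:,None]-200)<30)))
a=cv2.imread("pics/after.png")[:,:384]
b=cv2.resize(s["pixels"][150:215,270:318],None,fx=8,fy=8,interpolation=cv2.INTER_CUBIC)
cv2.imwrite("pics/cmp.png",np.hstack([a,b]))
```

```text
[ 0.55417979 -0.43331353  0.21666212] [-0.09674447  0.99268504 -0.31774446]
red [([306.39, 181.21], 96)]
red [([310.76, 204.74], 34)]
```

View pics/cmp.png

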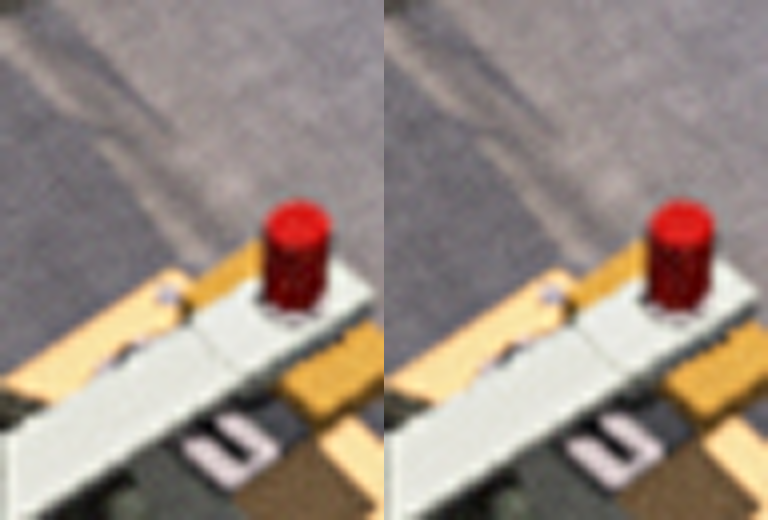

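The red blob is unchanged within 0.2 px before and after the tap (elastic bar only). So the pin is seated on its collar and the robot is clear. Handing in.

```bash
python3 -c "
from bench import ticket;print(ticket.close_job())"
```

```text
the job is handed in; nothing more can be done
None
```

I handed the job in at about 25 s of robot time. The bar is over the keeper block, and the red pin is through the eye and the block's hole, released, with the gripper clear.

- **Swing and hole:** I swung the bar by its knob from about 0.50 to about 0.05 rad. The pin went through the eye without force and touched the keeper at about 4 N. I eased pin and bar about 2.5 mm towards +x until it dropped into the hole. The highest reading on the pin was about 5 N vertical, with about 4 N sideways.
- **Seating:** The pictures show the collar rim directly on the bar, with the knob at its predicted home height within about 2 mm. A light tap on the knob with shut fingers (about 3 N) did not move the pin; its image shifted less than 0.2 px.
- **What disagreed:** I never felt the sharp force rise I expected at full seating. The tool height went 3–4 mm below the expected home value with only 2–3 N, both while pushing home and in the tap. So the judgement that the pin is home rests on the camera views and the pin not moving under the tap.
- **Other objects:** I never touched the bowl or the black pins. The bowl looked undisturbed in the views after the swing, but I did not measure it or the black pins again before handing in.

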